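# Run down the loose wing nut of a kitchen press

## Task

One of the two wing nuts on the closed wooden press is still loose and stands off its washer: turn it clockwise until it is fully home, pushing its wings round from the side with the fingertips in several part-turn strokes and lifting the fingers clear of the nut for a moment between strokes. Do not take the nut or a wing between the fingers. Leave the tight nut as it is, and do not lift or push aside the things standing around the press.

Things in the scene. Friction and masses are not known exactly. Their poses are not given: they have to be found in the camera images.
- press: Wooden press, fixed to the worktop: two closed boards (lower 184 x 100, upper 176 x 92 mm; top 36 mm above the worktop) on two upright threaded posts (diameter 9, top 66 mm above the worktop), 65 mm either side of its middle on its long axis. Origin: middle of its underside, on the worktop; x along the 184 mm side, towards the loose nut; z up.
- loose_seat (a point): Centre of the top of the washer (diameter 26 mm) under the loose nut, on its post's axis, 38 mm above the worktop; here the nut's underside rests when it is home. At the start the nut stands 6 to 8 mm above it; it sinks 1.33 mm per radian.
- loose_nut: Loose steel wing nut. Origin: on its axis, at its underside. x runs along the two wings, z up; the frame turns with the nut. Each wing is an upright plate 5 mm thick, from 8 to 36 mm from the axis, 4 to 28 mm above the underside, with a round end; hub 21 mm in diameter, 14 high. It turns easily (about 1 N at a wing) and stays where it is left.
- loose_turn (a joint): Turn of the loose nut in rad: grows clockwise seen from above (tightening); at the start 0 to 1.4; 6.0 is fully home, a hard stop.
- tight_nut: The other wing nut, of the same shape and size, already tight on its washer, on the post at (-65, 0) mm of the press. Origin and axes as for the loose nut.
- tight_turn (a joint): Turn of the tight nut in rad: 6.0 is fully home, where it starts; falls if it is turned anticlockwise. It turns stiffly.
- cork: Upright cork stopper, diameter 24, 38 high, beside one long edge of the press, loose (sizes in mm). Origin: centre of its underside. To be left where it is.
- matchbox: Small matchbox, 53 x 36 x 15, lying beside the other long edge of the press, loose (sizes in mm). Origin: centre of its underside. To be left where it is.
- egg_timer: Round white egg timer, diameter 60, 54 high, left of the press, loose (sizes in mm). Origin: centre of its underside. To be left where it is.
- tealight: Tealight in a metal cup, diameter 38, 16 high, left of the press, loose (sizes in mm). Origin: centre of its underside. To be left where it is.
- teaspoon: Metal teaspoon, 132 x 28 x 11, lying right of the press, loose (sizes in mm). Origin: centre of its underside. To be left where it is.
- espresso_cup: Cream espresso cup with a handle, 64 x 91 x 50, behind the press, loose (sizes in mm). Origin: centre of its underside. To be left where it is.
- terracotta_dish: Round terracotta dish, diameter 123, 28 high, behind the press, loose (sizes in mm). Origin: centre of its underside. To be left where it is.

How it is judged:
By the outcome, as a careful person would: the job done as asked, in the order asked, and still so for the second after the job is handed in, with the robot touching nothing.
It also fails if it takes over 67 s, if anything falls off the work surface, if the arm or the gripper's body presses on something with over 40 N, if the wrist force passes 120 N, or if a joint passes its speed limit or range.

## Robot

A 6-joint arm with a two-finger parallel gripper is mounted at the origin on a cart in front of the work surface, level with it; the furniture and walls round the work are solid. World frame = base frame: x ahead of the robot, y to its left, z up, the work surface at z = 0. Lengths are in mm, angles in rad, forces in N, time in s.
With the tool pointing down it reaches from about 350 to 775 mm from the base axis. Payload 7.3 kg.
Tool frame: the origin (TCP) lies between the finger pads; the fingertips stand bot.tips_ahead ahead of it and the grasp point (between the pads) lies 6 mm ahead of it (bot.tips_ahead is the distance from the TCP to the fingertips, in mm); z points along the fingers, y is the line along which they close (so a half turn about z gives the same grasp; the last joint's range is limited). The gripper opens to 92 mm and grips with 3 to 60 N. Pads are 19 mm wide; open, the fingers measure 130 mm over their backs; the gripper's body (75 mm by 190 mm) begins 47 mm behind the grasp point.
Start: joints at [-1.488, 0.342, 1.524, -0, 1.275, -0.146], TCP at [119.096, -511.33, 251.741] pointing down, gripper open.
Joint ranges: [-2.53, 2.53], [-0.77, 2.02], [0.04, 2.7], [-1, 4.14], [0.28, 2.66], [-3.11, 3.11]. Speed limits (rad/s): [2.57, 2.57, 3.14, 3.14, 3.14, 3.14].

## Interface

Orientations are given as [roll, pitch, yaw] about the fixed x, y, z axes, in that order (R = Rz(yaw) Ry(pitch) Rx(roll)).
In Python, from plant import bot gives the robot as it stands. The module is installed in compiled form; this text tells all that it offers.
- The arm moves only by the tool step_arm, never from a script. Its argument "targets" is one flat list of numbers, 7 for each row, row after row: the opening, from 0 (shut) to 1 (fully open), then the shift along the tool's x, y, z each as a share of 100 mm, from -1 to 1, then the turn, a rotation vector about the tool's x, y, z each as a share of pi/4 rad, from -1 to 1. A call has 1 to 20 rows; each row is the pose to reach, as a shift and turn from the pose commanded when the call began, along the tool's axes at that moment; what a row does not reach only later rows make up. A row lasts 1/8 s, in which the tool goes at most 62.5 mm and 10.7 degrees, less where a joint would pass 70% of its speed; a pose out of reach is approached as far as the arm can. A call with a number of a shift or a turn outside -1 to 1 is refused whole. A call with a gripper value outside its range is refused whole. The fingers move at their own pace and stop on an object; the grip force is fixed at half the most. Time passes only in rows, so rows that repeat a pose let the fingers close. It gives the time, the measured TCP pose, the force, the opening and the grip force at its end, in the units of the state.
- bot.get_obs(): the state, without advancing time (a new reading comes with each control period).
- bot.capture(name): name is "scene" or "top"; returns (picture, depth): 400x640x3 uint8, blue, green, red; 400x640 float32, mm along the optical axis (not along the pixel's ray), 0 where there is no reading.
- bot.camera_info(name): a dict with "fx", "fy", "cx", "cy" (pixels), "k1" (the pictures are not rectified: a ray, as slopes to the right and down, at radius r is drawn at 1 + k1 r^2 times it, then the intrinsics apply), "camera_from_world" (4x4, takes a point from world to camera coordinates). Camera axes: x right, y down, z forward; pixel columns grow to the right and rows downward; lengths in mm; the calibration is good to about 2 mm. A picture is of the moment at which its call begins. camera_info takes no time and is no camera call.
- bot.close_job(): hands the job in; it is judged then, once.
The state is a dict: "time": time; "joint_positions": joint angles; "dq": joint speeds; "tau": joint torques, N m; "tool_pos": TCP position; "tcp_rot": TCP orientation; "contact_force": force on the tool from outside, world axes, zero at the start; "moment": the same for the moment, N m; "grip_width": finger opening in mm; "finger_force": force on a finger pad.
Only numpy, scipy, OpenCV 4.12 (cv2) and the standard library are available. Lean on these libraries where they do the work, as an engineer would, in place of code of your own. Each camera call takes 0.05 s, during which the arm holds its last target. There are 200 camera calls.

## Working session

There is one attempt and no reset: what is moved stays moved. The work goes in short steps, Python scripts to look and compute and a tool call to move; the robot and the scene stay as the last step left them, time stands still between calls to the robot, and variables do not carry over. Pictures are saved under pics/ and viewed, at most 10 in all, crops included, and the job is handed in when it is done.

Besides the shell and the picture viewer there is one more tool, called after "Request:" as name(argument=value, ...) on one line, values as JSON. step_arm: Moves the arm, as the interface text tells. Shift numbers are shares of 100 mm and turn numbers shares of pi/4 rad, none past 1 either way. Its arguments: {"type":"object","properties":{"targets":{"type":"array"}},"required":["targets"]}

```bash
mkdir -p pics
cat > h.py <<'E'
import numpy as np, cv2
from plant import bot
def unproj(name,D):
    c=bot.camera_info(name);h,w=D.shape
    u,v=np.meshgrid(np.arange(w),np.arange(h))
    K=np.array([[c['fx'],0,c['cx']],[0,c['fy'],c['cy']],[0,0,1.]])
    p=cv2.undistortPoints(np.stack([u,v],-1).reshape(-1,1,2).astype(float),K,np.array([c['k1'],0,0,0,0.])).reshape(h,w,2)
    P=np.concatenate([p*D[...,None],D[...,None],np.ones((h,w,1))],-1)
    return (P@np.linalg.inv(np.array(c['camera_from_world'])).T)[...,:3]
E
python3 - <<'E'
from h import *
for n in ("scene","top"):
    I,D=bot.capture(n); cv2.imwrite(f"pics/{n}0.png",I); np.save(f"{n}0.npy",D)
    c=bot.camera_info(n); print(n,{k:(np.round(v,3).tolist()) for k,v in c.items()})
print(bot.get_obs(), bot.tips_ahead)
E
```

```text
scene {'fx': 435.996, 'fy': 435.996, 'cx': 326.17, 'cy': 203.129, 'k1': -0.109, 'camera_from_world': [[-0.474, -0.88, 0.023, 377.115], [-0.43, 0.208, -0.879, 300.627], [0.768, -0.426, -0.477, 470.98], [0.0, 0.0, 0.0, 1.0]]}
top {'fx': 429.917, 'fy': 429.917, 'cx': 328.724, 'cy': 200.829, 'k1': -0.032, 'camera_from_world': [[0.001, -1.0, -0.017, 79.416], [-0.995, 0.0, -0.103, 627.334], [0.103, 0.017, -0.995, 898.834], [0.0, 0.0, 0.0, 1.0]]}
{'time': 0.1, 'joint_positions': array([-1.48796825e+00,  3.42654942e-01,  1.52488589e+00,  2.28731373e-05,
        1.27540209e+00, -1.45999536e-01]), 'dq': array([ 4.52111943e-04, -1.77319674e-03, -3.46572135e-03, -9.97083642e-04,
        6.24985343e-04, -1.38981273e-05]), 'tau': array([ 7.45725865e-04, -4.32007456e+01, -2.44693512e+01,  7.18962145e-02,
        5.26464335e-02, -4.60534523e-05]), 'tool_pos': array([ 119.09087103, -510.99287438,  251.1258793 ]), 'tcp_rot': array([-3.14025993e+00, -2.18080424e-04,  2.28820796e-01]), 'contact_force': array([-0.06284479, -0.80819736,  0.65655729]), 'moment': array([-2.50119100e-02, -5.23085587e-02, -8.66593947e-07]), 'finger_force': 0.0, 'grip_width': 91.37056402910754} 25.0
```

View pics/top0.png

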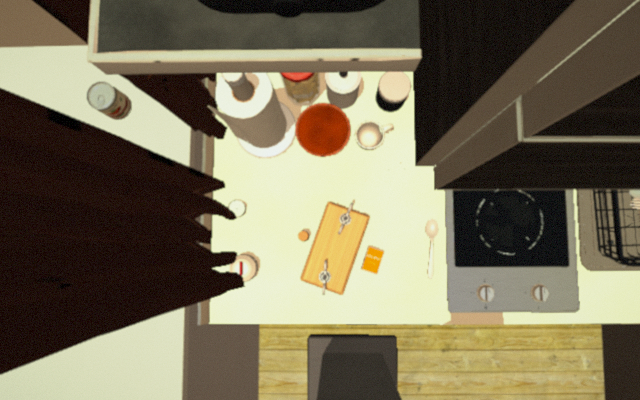

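View pics/scene0.png

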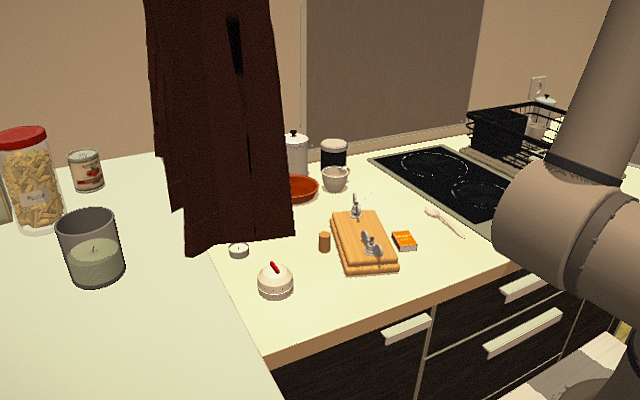

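The top view shows the press at about (336,248), with nuts at (346,217) and (325,277). The cork is at (304,235) and the matchbox at (373,260). The scene view has the nuts at (355,207) and (370,245). Next I'll measure them and zoom in.

Run:
```python
from h import *
for n in ("scene","top"):
    I=cv2.imread(f"pics/{n}0.png");D=np.load(f"{n}0.npy");P=unproj(n,D);np.save(f"P{n}.npy",P)
    hsv=cv2.cvtColor(I,cv2.COLOR_BGR2HSV)
    # board top
    X=P[...,0];Y=P[...,1];Z=P[...,2]
    roi=(X>330)&(X<720)&(Y>-150)&(Y<250)&(D>0)
    wood=roi&(hsv[...,1]>90)&(abs(Z-36)<8)
    k,lab,st,_=cv2.connectedComponentsWithStats(wood.astype(np.uint8)); b=1+np.argmax(st[1:,4]); w=lab==b
    r=cv2.minAreaRect(P[w][:,:2].astype(np.float32)); print(n,"board",r,np.median(Z[w]),cv2.boxPoints(r).round().tolist())
    nut=roi&(Z>41)&(Z<85)&(hsv[...,1]<90)
    k,lab,st,_=cv2.connectedComponentsWithStats(nut.astype(np.uint8),connectivity=8)
    for i in range(1,k):
        if st[i,4]>=8:
            q=P[lab==i]; print(" blob",st[i].tolist(),q.mean(0).round(1),q.min(0).round(),q.max(0).round(),np.percentile(q[:,2],[50,75,90,97]).round(1))
a=cv2.imread("pics/top0.png")[190:305,280:400];b=cv2.imread("pics/scene0.png")[185:285,315:425]
a=cv2.resize(a,(400,400*115//120),interpolation=cv2.INTER_CUBIC);b=cv2.resize(b,(400,383),interpolation=cv2.INTER_CUBIC)
cv2.imwrite("pics/c0.png",np.hstack([a,b]))
# hanging things / obstacles
P=np.load("Ptop.npy");D=np.load("top0.npy");m=(D>0)&(P[...,2]>60)&(P[...,0]>250)&(P[...,0]<800)&(abs(P[...,1])<400)
for x in range(250,800,50):
    print(x,[int(max(P[...,2][m&(P[...,0]//50*50==x)&(P[...,1]//50*50==y)],default=0)) for y in range(-300,350,50)])
```

```text
scene board ((527.7261962890625, 67.17674255371094), (90.87054443359375, 178.50148010253906), 70.60433197021484) 36.066234942300326 [[428.0, 54.0], [597.0, -5.0], [627.0, 80.0], [459.0, 140.0]]
 blob [351, 193, 10, 24, 131] [584.7  48.3  62.1] [556.  33.  42.] [620.  61.  76.] [62.6 68.  71.7 73.3]
 blob [361, 230, 22, 27, 267] [463.8  90.5  54.8] [432.  82.  41.] [502.  97.  67.] [54.2 60.4 64.3 66.1]
 blob [281, 264, 8, 9, 25] [481.7 247.1  43.7] [473. 243.  41.] [496. 250.  47.] [43.3 44.9 45.5 46. ]
top board ((527.6312255859375, 67.29621887207031), (92.20062255859375, 176.16368103027344), 70.434326171875) 35.64061130705926 [[429.0, 53.0], [595.0, -6.0], [626.0, 81.0], [460.0, 140.0]]
 blob [339, 202, 14, 32, 121] [589.8  44.8  63. ] [557.  31.  47.] [622.  58.  74.] [63.  70.4 73.1 73.7]
 blob [320, 261, 9, 34, 118] [464.7  88.8  57.4] [431.  81.  42.] [499.  98.  67.] [58.6 64.2 65.6 66.5]
 blob [249, 262, 3, 10, 19] [484.1 247.1  42.6] [477. 244.  41.] [496. 249.  46.] [42.2 43.2 44.2 45.1]
250 [0, 0, 0, 0, 0, 0, 0, 0, 0, 0, 0, 0, 0]
300 [0, 0, 0, 0, 0, 0, 0, 0, 0, 0, 0, 0, 0]
350 [0, 0, 0, 0, 0, 0, 0, 0, 0, 0, 0, 0, 0]
400 [0, 0, 0, 0, 0, 0, 0, 67, 0, 0, 0, 688, 0]
450 [0, 0, 0, 0, 0, 0, 0, 67, 0, 0, 258, 697, 660]
500 [0, 0, 0, 0, 0, 0, 0, 60, 0, 0, 0, 698, 667]
550 [0, 0, 659, 730, 802, 852, 71, 75, 0, 0, 0, 695, 667]
600 [0, 0, 0, 0, 789, 845, 74, 0, 0, 0, 0, 677, 673]
650 [0, 0, 0, 0, 615, 761, 642, 694, 694, 642, 642, 641, 450]
700 [0, 0, 0, 0, 0, 678, 674, 680, 678, 675, 640, 642, 628]
750 [0, 0, 0, 0, 0, 0, 0, 0, 0, 247, 330, 433, 604]
```

View pics/c0.png

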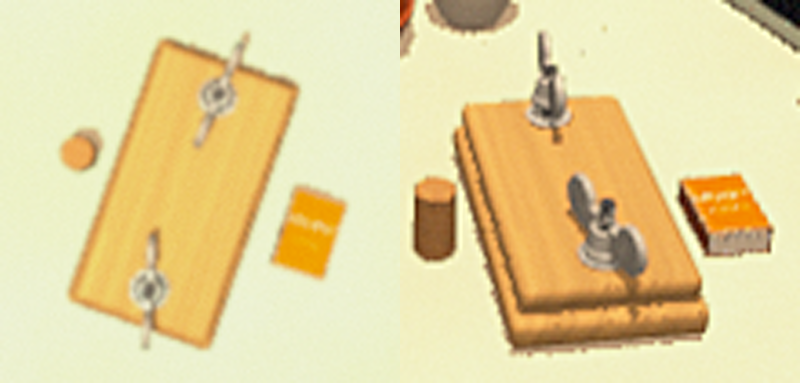

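The far nut at about (589,45) stands higher: its top is at 74 mm against 66 mm, so it is the loose one. Its wing axis lies at about -23°, and 7.5 mm above the washer means roughly 5.6 rad to go. I'll push one wing with the closed fingers, in 45° arcs around the axis.

```bash
cat >> h.py <<'E'
from scipy.spatial.transform import Rotation as Ro
C=np.array([589.0,45.5])
def pose():
    o=bot.get_obs(); return o,Ro.from_euler('xyz',o['tcp_rot'])
def nutframe():
    o,R=pose(); return R.inv().apply(np.r_[C,0]-o['tool_pos'])
E
python3 - <<'E'
from h import *
P=np.load("Ptop.npy")
Q=np.load("Pscene.npy")
for p in (P,Q):
    d=p[(np.hypot(p[...,0]-C[0],p[...,1]-C[1])<40)&(p[...,2]>58)]
    _,_,v=np.linalg.svd(d[:,:2]-d[:,:2].mean(0),full_matrices=False); print(np.degrees(np.arctan(v[0,1]/v[0,0])),d.mean(0),np.percentile(d[:,2],98),len(d))
p0=np.array([119.1,-511.3,251.7]);p1=np.array([630,54.4,111.]);d=(p1-p0)/8
for i in range(8):
    y=.229+i*4.089/8
    R=Ro.from_euler('xyz',[np.pi,0,y]); print((R.inv().apply(d)/100).round(3), -4.089/8/(np.pi/4))
E
```

```text
-23.353155059130042 [588.55419305  45.52041897  66.72636412] 74.01727047040542 105
-22.762847907944458 [584.63273265  47.31691178  66.17187249] 73.62864268726614 93
[ 0.782 -0.544  0.176] -0.6507845623027602
[ 0.948 -0.091  0.176] -0.6507845623027602
[0.872 0.384 0.176] -0.6507845623027602
[0.573 0.762 0.176] -0.6507845623027602
[0.127 0.944 0.176] -0.6507845623027602
[-0.351  0.886  0.176] -0.6507845623027602
[-0.74   0.601  0.176] -0.6507845623027602
[-0.939  0.162  0.176] -0.6507845623027602
```

Request:
step_arm(targets=[0,0.78,-0.54,0.18,0,0,-0.65,0,0.78,-0.54,0.18,0,0,-0.65,0,0.78,-0.54,0.18,0,0,-0.65,0,0.78,-0.54,0.18,0,0,-0.65])

```text
time: 0.6
tool_pos: [183.1, -440.7, 233.6]
tcp_rot: [-3.141, -0.0, 0.739]
contact_force: [-0.7, -0.0, 0.1]
grip_width: 56.3
finger_force: 0.0
```

Request:
step_arm(targets=[0,0.95,-0.09,0.18,0,0,-0.65,0,0.95,-0.09,0.18,0,0,-0.65,0,0.95,-0.09,0.18,0,0,-0.65,0,0.95,-0.09,0.18,0,0,-0.65])

```text
time: 1.1
tool_pos: [247.0, -370.5, 215.7]
tcp_rot: [3.142, 0.0, 1.246]
contact_force: [-0.0, -0.1, -0.5]
grip_width: 16.4
finger_force: 0.0
```

Request:
step_arm(targets=[0,0.87,0.38,0.18,0,0,-0.65,0,0.87,0.38,0.18,0,0,-0.65,0,0.87,0.38,0.18,0,0,-0.65,0,0.87,0.38,0.18,0,0,-0.65])

```text
time: 1.6
tool_pos: [310.5, -300.3, 197.7]
tcp_rot: [3.142, 0.0, 1.755]
contact_force: [0.8, 0.4, 0.7]
grip_width: 0.2
finger_force: 0.0
```

Request:
step_arm(targets=[0,0.57,0.76,0.18,0,0,-0.65,0,0.57,0.76,0.18,0,0,-0.65,0,0.57,0.76,0.18,0,0,-0.65,0,0.57,0.76,0.18,0,0,-0.65])

```text
time: 2.1
tool_pos: [374.4, -230.1, 179.7]
tcp_rot: [-3.141, 0.0, 2.264]
contact_force: [0.2, 0.2, -0.1]
grip_width: 0.7
finger_force: 0.0
```

Request:
step_arm(targets=[0,0.13,0.94,0.18,0,0,-0.65,0,0.13,0.94,0.18,0,0,-0.65,0,0.13,0.94,0.18,0,0,-0.65,0,0.13,0.94,0.18,0,0,-0.65])

```text
time: 2.6
tool_pos: [437.9, -159.6, 161.7]
tcp_rot: [-3.141, 0.0, 2.774]
contact_force: [0.0, -0.4, -0.5]
grip_width: 0.6
finger_force: 0.0
```

Request:
step_arm(targets=[0,-0.35,0.89,0.18,0,0,-0.65,0,-0.35,0.89,0.18,0,0,-0.65,0,-0.35,0.89,0.18,0,0,-0.65,0,-0.35,0.89,0.18,0,0,-0.65])

```text
time: 3.1
tool_pos: [501.9, -88.7, 143.7]
tcp_rot: [-3.141, -0.0, -2.999]
contact_force: [-1.0, 0.3, 0.7]
grip_width: 0.5
finger_force: 0.0
```

Request:
step_arm(targets=[0,-0.74,0.6,0.1,0,0,-0.65,0,-0.74,0.6,0.1,0,0,-0.65,0,-0.74,0.6,0.1,0,0,-0.65,0,-0.74,0.6,0.1,0,0,-0.65])

```text
time: 3.6
tool_pos: [566.1, -18.4, 133.8]
tcp_rot: [-3.141, -0.0, -2.488]
contact_force: [0.3, -0.8, -0.2]
grip_width: 0.4
finger_force: 0.0
```

Request:
step_arm(targets=[0,-0.94,0.16,0.1,0,0,-0.65,0,-0.94,0.16,0.1,0,0,-0.65,0,-0.94,0.16,0.1,0,0,-0.65,0,-0.94,0.16,0.1,0,0,-0.65,0,-0.94,0.16,0.1,0,0,-0.65])

```text
time: 4.22
tool_pos: [630.4, 51.6, 124.0]
tcp_rot: [-3.141, -0.0, -1.977]
contact_force: [0.3, 0.1, -0.1]
grip_width: 0.6
finger_force: 0.0
```

Run:
```python
from h import *
o,R=pose(); print(o['joint_positions'].round(3),o['tool_pos'].round(1),o['tcp_rot'].round(3),nutframe().round(1))
c=np.array([24,34.])
for g,a in [(24,0),(12,0)]+[(12,a) for a in range(5,46,5)]+[(24,45)]:
    r=np.radians(a);p=c-np.array([[np.cos(r),-np.sin(r)],[np.sin(r),np.cos(r)]])@[g,34]
    print(g,a,(p/100).round(3),round(a/45,3))
I,D=bot.capture("scene");cv2.imwrite("pics/s1.png",cv2.resize(I[120:280,260:460],(800,600)))
```

```text
[-0.039  0.652  1.373 -0.     1.117 -2.774] [630.4  51.6 124. ] [-3.141 -0.    -1.977] [ 22.   35.6 124. ]
24 0 [0. 0.] 0.0
12 0 [0.12 0.  ] 0.0
12 5 [ 0.15  -0.009] 0.111
12 10 [ 0.181 -0.016] 0.222
12 15 [ 0.212 -0.019] 0.333
12 20 [ 0.244 -0.021] 0.444
12 25 [ 0.275 -0.019] 0.556
12 30 [ 0.306 -0.014] 0.667
12 35 [ 0.337 -0.007] 0.778
12 40 [0.367 0.002] 0.889
12 45 [0.396 0.015] 1.0
24 45 [ 0.311 -0.07 ] 1.0
```

View pics/s1.png

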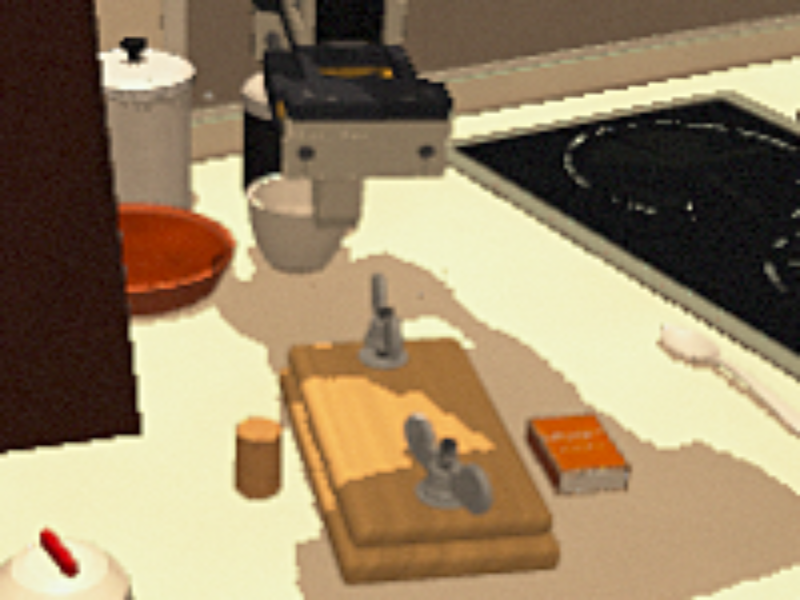

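The picture shows the gripper hovering behind the far nut, which is at (383,325), and nothing has been disturbed. First stroke.

Request:
step_arm(targets=[0,-0.02,0.015,0.13,0,0,0,0,-0.02,0.015,0.43,0,0,0,0,-0.02,0.015,0.43,0,0,0,0,0.04,0.015,0.43,0,0,0,0,0.1,0.015,0.43,0,0,0,0,0.13,0.007,0.43,0,0,0.11,0,0.16,0,0.43,0,0,0.22,0,0.19,-0.004,0.43,0,0,0.33,0,0.224,-0.006,0.43,0,0,0.44,0,0.255,-0.004,0.43,0,0,0.56,0,0.286,0.001,0.43,0,0,0.67,0,0.317,0.008,0.43,0,0,0.78,0,0.347,0.017,0.43,0,0,0.89,0,0.376,0.03,0.43,0,0,1,0,0.29,-0.055,0.43,0,0,1,0,0.29,-0.055,0.43,0,0,1,0,0.29,-0.055,0.13,0,0,1,0,0.29,-0.055,0.13,0,0,1])

```text
time: 6.52
tool_pos: [626.0, 23.8, 113.0]
tcp_rot: [-3.139, 0.004, -2.754]
contact_force: [1.4, -0.8, 0.2]
grip_width: 0.3
finger_force: 0.0
```

Run:
```python
from h import *
o,R=pose(); print(o['joint_positions'].round(3),o['tool_pos'].round(1),o['tcp_rot'].round(3),nutframe().round(1))
for n in("scene","top"):
    I,D=bot.capture(n);p=unproj(n,D);m=(D>0)&(np.hypot(p[...,0]-C[0],p[...,1]-C[1])<38)&(p[...,2]>56)&(p[...,2]<78)
    d=p[m]
    if len(d)>10:
        _,_,v=np.linalg.svd(d[:,:2]-d[:,:2].mean(0),full_matrices=False); print(n,np.degrees(np.arctan2(v[0,1],v[0,0])),d.mean(0),np.percentile(d[:,2],98),len(d))
    cv2.imwrite(f"pics/{n}2.png",I)
a=cv2.imread("pics/scene2.png")[170:250,310:410]; b=cv2.imread("pics/top2.png")[190:270,290:390]
cv2.imwrite("pics/c2.png",np.hstack([cv2.resize(x,(400,320)) for x in (a,b)]))
```

```text
[-0.084  0.652  1.408 -0.     1.077 -2.042] [626.   23.8 113. ] [-3.139  0.004 -2.754] [ 26.5  34.3 112.8]
scene 111.35376840579895 [585.88978362  46.50220958  63.81324157] 72.44709668711388 164
top -71.87153397284544 [583.32878792  52.14447798  63.16621569] 71.52880978726566 37
```

View pics/c2.png

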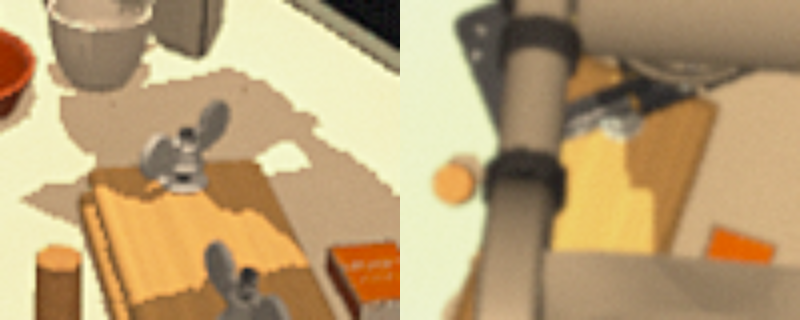

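The nut turned by about 45°, from -23° to -68.6°. I'll repeat the same pattern.

Request:
step_arm(targets=[0,0,0,0.32,0,0,0,0,0,0,0.32,0,0,0,0,0.06,0,0.32,0,0,0,0,0.12,0,0.32,0,0,0,0,0.15,-0.009,0.32,0,0,0.11,0,0.18,-0.016,0.32,0,0,0.22,0,0.212,-0.02,0.32,0,0,0.33,0,0.244,-0.021,0.32,0,0,0.44,0,0.275,-0.02,0.32,0,0,0.56,0,0.306,-0.014,0.32,0,0,0.67,0,0.337,-0.007,0.32,0,0,0.78,0,0.367,0.002,0.32,0,0,0.89,0,0.396,0.015,0.32,0,0,1,0,0.31,-0.07,0.32,0,0,1,0,0.31,-0.07,0.32,0,0,1,0,0.31,-0.07,0,0,0,1,0,0.31,-0.07,0,0,0,1])

```text
time: 8.75
tool_pos: [599.9, 5.4, 113.1]
tcp_rot: [3.14, 0.005, 2.743]
contact_force: [-0.2, -0.1, -0.6]
grip_width: 0.2
finger_force: 0.0
```

```bash
cat > look.py <<'E'
from h import *
for n in("scene","top"):
    I,D=bot.capture(n);p=unproj(n,D);m=(D>0)&(np.hypot(p[...,0]-C[0],p[...,1]-C[1])<38)&(p[...,2]>54)&(p[...,2]<78)
    d=p[m]
    if len(d)>10:
        _,_,v=np.linalg.svd(d[:,:2]-d[:,:2].mean(0),full_matrices=False); print(n,np.degrees(np.arctan2(v[0,1],v[0,0])),d.mean(0),np.percentile(d[:,2],98),len(d))
    cv2.imwrite(f"pics/{n}_l.png",I)
o,R=pose(); print(o['time'],o['joint_positions'].round(3),o['tool_pos'].round(1),o['tcp_rot'].round(3),nutframe().round(1))
E
python3 look.py
```

```text
scene -115.80578518042785 [587.02315557  45.18613592  61.935073  ] 71.42329704065531 246
8.85 [-0.119  0.611  1.495 -0.     1.035 -1.291] [598.3   5.6 110.7] [3.142 0.    2.743] [ 24.1  33.1 110.7]
```

Request:
step_arm(targets=[0,0,0,0.3,0,0,0,0,0,0,0.3,0,0,0,0,0.06,0,0.3,0,0,0,0,0.12,0,0.3,0,0,0,0,0.15,-0.009,0.3,0,0,0.11,0,0.18,-0.016,0.3,0,0,0.22,0,0.212,-0.02,0.3,0,0,0.33,0,0.244,-0.021,0.3,0,0,0.44,0,0.275,-0.02,0.3,0,0,0.56,0,0.306,-0.014,0.3,0,0,0.67,0,0.337,-0.007,0.3,0,0,0.78,0,0.367,0.002,0.3,0,0,0.89,0,0.396,0.015,0.3,0,0,1,0,0.31,-0.07,0.3,0,0,1,0,0.31,-0.07,0.3,0,0,1,0,0.31,-0.07,0,0,0,1,0,0.31,-0.07,0,0,0,1])

```text
time: 10.98
tool_pos: [568.4, 10.9, 112.7]
tcp_rot: [3.138, 0.002, 1.957]
contact_force: [0.2, -0.5, 0.2]
grip_width: 0.8
finger_force: 0.0
```

Request:
step_arm(targets=[0,0,0,0.3,0,0,0,0,0,0,0.3,0,0,0,0,0.06,0,0.3,0,0,0,0,0.12,0,0.3,0,0,0,0,0.15,-0.009,0.3,0,0,0.11,0,0.18,-0.016,0.3,0,0,0.22,0,0.212,-0.02,0.3,0,0,0.33,0,0.244,-0.021,0.3,0,0,0.44,0,0.275,-0.02,0.3,0,0,0.56,0,0.306,-0.014,0.3,0,0,0.67,0,0.337,-0.007,0.3,0,0,0.78,0,0.367,0.002,0.3,0,0,0.89,0,0.396,0.015,0.3,0,0,1,0,0.31,-0.07,0.3,0,0,1,0,0.31,-0.07,0.3,0,0,1,0,0.31,-0.07,0,0,0,1,0,0.31,-0.07,0,0,0,1])

```text
time: 13.1
tool_pos: [550.2, 37.1, 112.7]
tcp_rot: [3.137, -0.001, 1.172]
contact_force: [-0.4, 0.8, 0.6]
grip_width: 0.6
finger_force: 0.0
```

```bash
python3 look.py
python3 - <<'E'
import cv2,numpy as np
a=cv2.imread("pics/scene_l.png")[170:250,310:410]; b=cv2.imread("pics/top_l.png")[190:270,290:390]
cv2.imwrite("pics/c4.png",np.hstack([cv2.resize(x,(400,320)) for x in (a,b)]))
E
```

```text
scene 147.94999779560177 [580.64605628  50.01313234  62.80677051] 69.6789162856868 77
13.2 [-0.072  0.537  1.639 -0.     0.965  0.328] [548.7  37.2 110.7] [ 3.141 -0.     1.172] [ 23.3  33.8 110.7]
```

View pics/c4.png

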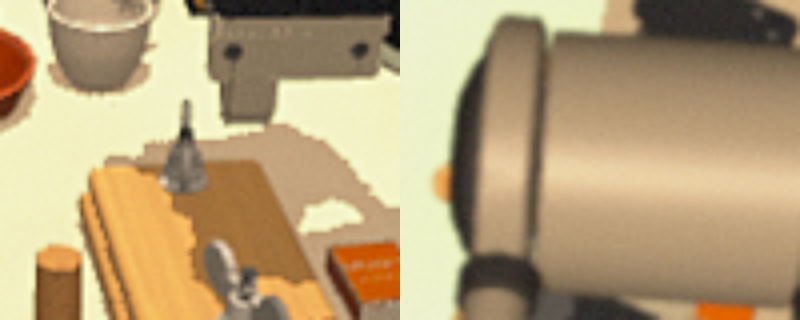

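After four strokes the nut has turned half a turn. In the picture it is edge-on to the camera at (185,150), and its top has sunk to about 69.5 mm. About 143° is left, so I'll do two more strokes.

Request:
step_arm(targets=[0,0,0,0.32,0,0,0,0,0,0,0.32,0,0,0,0,0.06,0,0.32,0,0,0,0,0.12,0,0.32,0,0,0,0,0.15,-0.009,0.32,0,0,0.11,0,0.18,-0.016,0.32,0,0,0.22,0,0.212,-0.02,0.32,0,0,0.33,0,0.244,-0.021,0.32,0,0,0.44,0,0.275,-0.02,0.32,0,0,0.56,0,0.306,-0.014,0.32,0,0,0.67,0,0.337,-0.007,0.32,0,0,0.78,0,0.367,0.002,0.32,0,0,0.89,0,0.396,0.015,0.32,0,0,1,0,0.31,-0.07,0.32,0,0,1,0,0.31,-0.07,0.32,0,0,1,0,0.31,-0.07,-0.02,0,0,1,0,0.31,-0.07,-0.02,0,0,1])

```text
time: 15.32
tool_pos: [556.0, 68.6, 115.2]
tcp_rot: [3.139, -0.005, 0.387]
contact_force: [-0.6, -0.1, 0.1]
grip_width: 0.4
finger_force: 0.0
```

Request:
step_arm(targets=[0,0,0,0.36,0,0,0,0,0,0,0.36,0,0,0,0,0.06,0,0.36,0,0,0,0,0.12,0,0.36,0,0,0,0,0.15,-0.009,0.36,0,0,0.11,0,0.18,-0.016,0.36,0,0,0.22,0,0.212,-0.02,0.36,0,0,0.33,0,0.244,-0.021,0.36,0,0,0.44,0,0.275,-0.02,0.36,0,0,0.56,0,0.306,-0.014,0.36,0,0,0.67,0,0.337,-0.007,0.36,0,0,0.78,0,0.367,0.002,0.36,0,0,0.89,0,0.396,0.015,0.36,0,0,1,0,0.31,-0.07,0.36,0,0,1,0,0.31,-0.07,0.36,0,0,1,0,0.31,-0.07,0,0,0,1,0,0.31,-0.07,0,0,0,1])

```text
time: 17.45
tool_pos: [582.3, 87.0, 115.6]
tcp_rot: [-3.139, -0.006, -0.398]
contact_force: [0.1, -0.3, 0.5]
grip_width: 0.2
finger_force: 0.0
```

```bash
python3 look.py
```

```text
scene -119.25543924537322 [587.26743145  45.29495347  60.27192634] 67.35903848963574 177
17.55 [ 0.018  0.59   1.528 -0.     1.022  1.987] [580.6  86.9 113. ] [-3.141e+00 -1.000e-03 -3.990e-01] [ 23.7  34.9 113.1]
```

Six strokes are done. The top is at 67.4 mm, so about 50° is left. I'll push 35°, hold, and then creep to the stop while watching the force.

Request:
step_arm(targets=[0,0,0,0.34,0,0,0,0,0,0,0.34,0,0,0,0,0.06,0,0.34,0,0,0,0,0.12,0,0.34,0,0,0,0,0.15,-0.009,0.34,0,0,0.11,0,0.18,-0.016,0.34,0,0,0.22,0,0.212,-0.02,0.34,0,0,0.33,0,0.244,-0.021,0.34,0,0,0.44,0,0.275,-0.02,0.34,0,0,0.56,0,0.306,-0.014,0.34,0,0,0.67,0,0.337,-0.007,0.34,0,0,0.78,0,0.337,-0.007,0.34,0,0,0.78])

```text
time: 19.05
tool_pos: [612.5, 74.1, 79.3]
tcp_rot: [-3.141, -0.001, -1.012]
contact_force: [0.3, 1.1, 0.5]
grip_width: 0.2
finger_force: 0.1
```

Run:
```python
from h import *
o=bot.get_obs();print(o['contact_force'],o['joint_positions'].round(2),nutframe(),o['tcp_rot'])
c=np.array([12,34.])
for a in (3,6,9,12,15,18,21,24):
    r=np.radians(a);p=c-np.array([[np.cos(r),-np.sin(r)],[np.sin(r),np.cos(r)]])@[12,34]
    print(a,(p/100).round(3),round(a/45,3))
```

```text
[0.2835835  1.13924292 0.51329066] [-0.    0.68  1.46 -0.    1.    2.58] [11.72926742 35.18302687 79.27994268] [-3.14065933e+00 -6.45842241e-04 -1.01157455e+00]
3 [ 0.018 -0.006] 0.067
6 [ 0.036 -0.011] 0.133
9 [ 0.055 -0.015] 0.2
12 [ 0.073 -0.018] 0.267
15 [ 0.092 -0.019] 0.333
18 [ 0.111 -0.02 ] 0.4
21 [ 0.13 -0.02] 0.467
24 [ 0.149 -0.019] 0.533
```

Request:
step_arm(targets=[0,0.018,-0.006,0,0,0,0.067,0,0.036,-0.011,0,0,0,0.133,0,0.055,-0.015,0,0,0,0.2,0,0.055,-0.015,0,0,0,0.2])

```text
time: 19.55
tool_pos: [616.4, 70.4, 79.1]
tcp_rot: [-3.141, -0.0, -1.167]
contact_force: [0.1, 1.0, 0.1]
grip_width: 0.5
finger_force: 0.2
```

Request:
step_arm(targets=[0,0.018,-0.006,0,0,0,0.067,0,0.018,-0.006,0,0,0,0.067])

```text
time: 19.8
tool_pos: [617.6, 69.0, 79.0]
tcp_rot: [-3.141, -0.0, -1.22]
contact_force: [0.5, -0.2, 0.8]
grip_width: 0.3
finger_force: 0.2
```

Request:
step_arm(targets=[0,0.018,-0.006,0,0,0,0.067,0,0.018,-0.006,0,0,0,0.067])

```text
time: 20.05
tool_pos: [618.6, 67.6, 78.9]
tcp_rot: [-3.141, -0.0, -1.272]
contact_force: [0.3, 0.5, 0.1]
grip_width: 0.3
finger_force: 0.3
```

Request:
step_arm(targets=[0,0.018,-0.006,0,0,0,0.067,0,0.018,-0.006,0,0,0,0.067])

```text
time: 20.3
tool_pos: [619.7, 66.0, 78.8]
tcp_rot: [-3.141, -0.0, -1.325]
contact_force: [0.7, 0.9, 0.5]
grip_width: 0.2
finger_force: 0.3
```

Request:
step_arm(targets=[0,0.018,-0.006,0,0,0,0.067,0,0.018,-0.006,0,0,0,0.067])

```text
time: 20.55
tool_pos: [620.6, 64.4, 78.7]
tcp_rot: [-3.142, -0.0, -1.377]
contact_force: [-0.0, 1.1, 0.4]
grip_width: 0.4
finger_force: 0.3
```

```bash
python3 look.py; python3 -c "
from h import *
print(bot.get_obs()['contact_force'],bot.get_obs()['moment'])"
```

```text
scene -152.6634510781657 [592.34200682  52.89938701  63.69369973] 77.45193998288504 194
top -170.29216370030463 [580.96636008  44.14044907  61.75124175] 67.6731807773366 44
20.65 [-0.019  0.691  1.441 -0.     1.01   2.929] [620.6  64.4  78.7] [-3.142 -0.    -1.377] [12.5 34.6 78.7]
[-0.40890223  0.17984114  0.20096975] [ 0.20293493 -0.0510592   0.03414776]
```

Joint 6 is nearing its limit, so I'll go on with pure translation in 1 mm steps.

Request:
step_arm(targets=[0,0.01,0,0,0,0,0,0,0.01,0,0,0,0,0])

```text
time: 20.9
tool_pos: [620.8, 63.4, 78.7]
tcp_rot: [-3.142, -0.0, -1.379]
contact_force: [0.7, 1.8, -0.4]
grip_width: 0.8
finger_force: 0.4
```

Request:
step_arm(targets=[0,0.01,0,0,0,0,0,0,0.01,0,0,0,0,0])

```text
time: 21.15
tool_pos: [621.0, 62.3, 78.7]
tcp_rot: [3.142, -0.0, -1.38]
contact_force: [0.4, 1.1, -0.1]
grip_width: 0.4
finger_force: 0.4
```

Request:
step_arm(targets=[0,0.01,0,0,0,0,0,0,0.01,0,0,0,0,0])

```text
time: 21.4
tool_pos: [621.2, 61.3, 78.7]
tcp_rot: [3.142, -0.0, -1.38]
contact_force: [-0.2, 0.9, -0.3]
grip_width: 0.7
finger_force: 0.4
```

Request:
step_arm(targets=[0,-0.12,0,0,0,0,0,0,-0.12,0,0,0,0,0,0,-0.12,0,-0.4,0,0,0,0,-0.12,0,-0.4,0,0,0])

```text
time: 21.9
tool_pos: [620.8, 73.4, 121.9]
tcp_rot: [-3.135, -0.002, -1.379]
contact_force: [1.7, 0.1, -0.1]
grip_width: 0.5
finger_force: 0.0
```

```bash
python3 look.py
python3 - <<'E'
import cv2,numpy as np
a=cv2.imread("pics/scene_l.png")[180:260,310:410]; b=cv2.imread("pics/top_l.png")[190:270,290:390]
cv2.imwrite("pics/c5.png",np.hstack([cv2.resize(x,(400,320),interpolation=cv2.INTER_CUBIC) for x in (a,b)]))
E
```

```text
scene -177.8934529929097 [586.30146381  45.61728636  59.87658767] 66.02579491467459 127
top -175.79968916366533 [579.73636425  45.79365491  61.12333666] 67.83413640071733 40
22.0 [-0.005  0.642  1.409 -0.     1.091  2.945] [618.9  73.3 118.9] [-3.141 -0.    -1.379] [ 21.6  34.7 118.9]
```

View pics/c5.png

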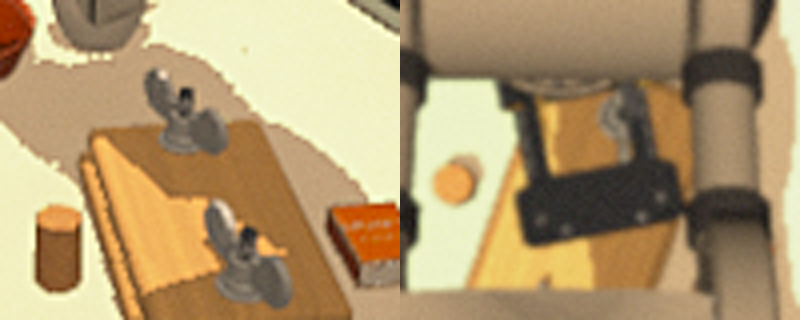

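The wings are now at about -178° and the top is level with the tight nut, roughly 335° turned in all. At most about 9° can be left. I'll go back down and press on until the stop shows in the force.

Request:
step_arm(targets=[0,0,0,0.4,0,0,0,0,0,0,0.4,0,0,0,0,0.1,0,0.4,0,0,0,0,0.12,0,0.4,0,0,0,0,0.13,0,0.4,0,0,0,0,0.13,0,0.4,0,0,0])

```text
time: 22.75
tool_pos: [621.7, 60.3, 79.4]
tcp_rot: [-3.14, -0.0, -1.38]
contact_force: [-0.8, -0.2, 1.1]
grip_width: 0.7
finger_force: 0.2
```

Request:
step_arm(targets=[0,0.01,0,0,0,0,0,0,0.01,0,0,0,0,0])

```text
time: 23.0
tool_pos: [621.7, 59.5, 78.9]
tcp_rot: [-3.141, -0.0, -1.38]
contact_force: [1.3, 1.2, 0.3]
grip_width: 0.8
finger_force: 0.5
```

Request:
step_arm(targets=[0,0.01,0,0,0,0,0,0,0.01,0,0,0,0,0])

```text
time: 23.25
tool_pos: [621.8, 58.9, 78.8]
tcp_rot: [-3.141, 0.0, -1.38]
contact_force: [0.4, 3.1, 1.2]
grip_width: 0.7
finger_force: 1.6
```

Request:
step_arm(targets=[0,0.01,0,0,0,0,0,0,0.01,0,0,0,0,0])

```text
time: 23.5
tool_pos: [621.9, 58.4, 78.8]
tcp_rot: [-3.141, 0.001, -1.38]
contact_force: [-0.3, 5.5, 1.8]
grip_width: 0.6
finger_force: 3.1
```

Request:
step_arm(targets=[0,0.01,0,0,0,0,0,0,0.01,0,0,0,0,0,0,0.01,0,0,0,0,0])

```text
time: 23.88
tool_pos: [621.9, 58.1, 78.8]
tcp_rot: [-3.142, 0.002, -1.38]
contact_force: [-0.5, 9.1, 1.4]
grip_width: 0.2
finger_force: 4.3
```

Request:
step_arm(targets=[0,0.015,0,0,0,0,0,0,0.015,0,0,0,0,0,0,0.015,0,0,0,0,0])

```text
time: 24.25
tool_pos: [621.9, 57.6, 78.7]
tcp_rot: [3.142, 0.004, -1.38]
contact_force: [-1.2, 12.7, 2.5]
grip_width: 0.4
finger_force: 6.2
```

Request:
step_arm(targets=[0,-0.15,0,0,0,0,0,0,-0.15,0,0,0,0,0,0,-0.15,0,0,0,0,0,0,-0.15,0,-0.6,0,0,0,0,-0.15,0,-0.9,0,0,0,0,-0.15,0,-0.9,0,0,0,0,-0.15,0,-0.9,0,0,0])

```text
time: 25.12
tool_pos: [619.0, 69.3, 167.6]
tcp_rot: [3.14, 0.0, -1.38]
contact_force: [-0.3, -0.3, 0.0]
grip_width: 0.4
finger_force: 0.0
```

```bash
python3 look.py
python3 - <<'E'
import cv2,numpy as np
a=cv2.imread("pics/scene_l.png")[160:300,220:480]
cv2.imwrite("pics/c6.png",cv2.resize(a,(780,420),interpolation=cv2.INTER_CUBIC))
E
```

```text
scene 176.9058172289693 [585.30130232  45.85883141  60.18722529] 66.47585868596704 116
top 176.64346731865328 [585.45664368  45.80235544  60.88788953] 66.9989716594998 45
25.225 [-0.011  0.593  1.354 -0.     1.198  2.94 ] [618.7  69.5 166.9] [ 3.138  0.    -1.38 ] [ 18.   33.2 167. ]
```

View pics/c6.png

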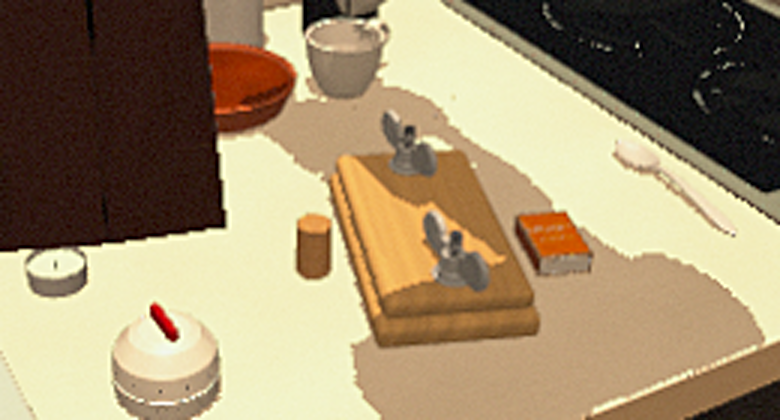

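The nut came up against its hard stop: the force rose to 13 N with almost no movement, against about 1 N while it turned freely. The total turn is about 5.98 rad. In the last picture the nut at (408,150) sits at the same height as the tight nut, nothing else in view appears to have moved, and the gripper is clear. I'll hand the job in.

```bash
python3 -c "
from plant import bot
print(bot.close_job())"
```

```text
the job is handed in; nothing more can be done
None
```

The loose wing nut was turned clockwise to its hard stop in eight lifted strokes (about 5.98 rad in all), its top now level with the tight nut's; nothing else appears to have moved, and the job is handed in, though no verdict came back.

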